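Lock out the air regulator and key the filter collar home

ROBOT

A 7-joint arm with a two-finger parallel gripper is mounted at the origin on the work surface. World frame = base frame: x ahead of the robot, y to its left, z up, the work surface at z = 0. Lengths are in m, angles in rad, forces in N, time in s.
With the tool pointing down it reaches from about 0.35 to 0.9 m from the base axis. Payload 8.1 kg.
Tool frame: the origin (TCP) lies midway between the tips of the shut fingers; the grasp point (between the pads) lies 19 mm behind it (arm.hold_point_z is the distance from the TCP to the grasp point, in m); z points along the fingers, y is the direction in which the jaws open and shut (so a half turn about z gives the same grasp; the last joint's range is limited). The gripper opens to 92 mm and grips with 3 to 60 N. Pads are 19 mm wide; open, the fingers measure 130 mm over their backs; the gripper's body (75 mm by 190 mm) begins 47 mm behind the grasp point.
Start: joints at [1.232, 0.434, 0.025, 1.573, -0.012, 1.134, -0.075], TCP at [0.146, -0.608, 0.227] pointing down, gripper open.
Joint ranges: [-2.62, 2.62], [-0.44, 2.09], [-1.27, 1.32], [0.08, 2.57], [-1.32, 4.46], [0.12, 2], [-2.74, 2.74]. Speed limits (rad/s): [2.22, 2.22, 3.01, 3.01, 3.14, 3.14, 3.14].

INTERFACE

Orientations are given as a rotation vector (axis times angle).
In Python, from cell import arm gives the robot as it stands.
- The arm moves only by the shell command python3 -m pendant 'ROWS' [FORCE]. ROWS is JSON, a list of rows, each a list of 3 entries, a list of its own where there are three numbers: the shift along the tool's x, y, z in m, then the turn, a rotation vector about the tool's x, y, z in degrees, then the finger opening in m, from 0 to 0.0918. A call has 1 to 10 rows; each row shifts and turns the commanded pose from where the row before left it, along the tool's axes as they then stand; what a row does not reach is not made up. A row lasts 1/8 s, in which the tool goes at most 62.5 mm and 10.7 degrees, less where a joint would pass 70% of its speed; a pose out of reach is approached as far as the arm can. A call with a gripper value outside its range is refused whole. The fingers move at their own pace and stop on an object; FORCE is the grip in N (left out, the last holds). Time passes only in rows, so rows that do not move let the fingers close. It gives the time, the measured TCP pose, the force and the opening at its end, in the units of the state.
- arm.observe(): the state, without advancing time (a new reading comes with each control period).
- arm.get_image(name): name is "scene" or "top" or "wrist"; returns (picture, depth): 420x560x3 uint8, red, green, blue; 420x560 float32, m along the optical axis (not along the pixel's ray), 0 where there is no reading.
- arm.camera_params(name): a dict with "fovy" (degrees; the focal length in pixels is half the picture's height over the tangent of half this angle, whatever the lens; pixels are square), "cx", "cy" (the principal point, pixels), "rvec" (rotation vector, rad) and "tvec" (3), from world to camera coordinates, as OpenCV has them; the wrist camera has in their place "mount" (4x4, takes a point from camera to tool coordinates, whose origin is the TCP and whose axes are the flange's). Camera axes: x right, y down, z forward; pixel columns grow to the right and rows downward; lengths in m; the calibration is good to about 2 mm. A picture is of the moment at which its call begins: read the wrist's pose just before it. camera_params takes no time and is no camera call.
- arm.sign_off(): hands the job in, once; it reports no verdict.
Trained networks look in the newest picture that a camera, given by its name, has taken for a name from the list of things; names that differ only in an ending like _2 or _b are one class to them, and where a whole thing is asked for, a point or a joint stands for the part that bears it (a point fixed in the world has none). Each returns a list of dicts, best first, with "conf" (0 to 1); they miss things now and then, are a little off and sometimes report something else, mostly with a low value. They report only what shows in the picture. A call takes as long as a camera call.
- arm.look_for(camera, label): "rect" ([centre column, centre row, width, height] in pixels, round what is visible of it).
- arm.masks_of(camera, label): "pixels" (420x560 bool, what is visible of it) and "rect" ([centre column, centre row, width, height] in pixels, round what is visible of it).
The state is a dict: "clock": time; "joints": joint angles; "dq": joint speeds; "joint_efforts": joint torques, N m; "position": TCP position; "ee_rot": TCP orientation; "force": force on the tool from outside, world axes, zero at the start; "ft_torque": the same for the moment, N m; "width": opening from 0.0 (shut) to 1.0 (fully open).
Only numpy, scipy, OpenCV 4.12 (cv2) and the standard library are available. Lean on these libraries where they do the work, as an engineer would, in place of code of your own. Each camera call takes 0.05 s, during which the arm holds its last target.

TASK

Make the bench air set safe and close the filter: turn the regulator's bar knob so that its pointer nose stands on the long raised mark, then slide the forked lock all the way over the knob's nose. After that turn the knurled collar on the filter head while pressing it down, until one of its hidden keyways drops over the pin, and push it fully home against its spring; finish while still holding it pushed home with the fingers. Leave the other things on the bench where they are.

Things in the scene. Friction and masses are not known exactly. Their poses are not given: they have to be found in the camera images.
- knob (a joint): Regulator knob about a vertical axis: 0 rad = nose exactly at the long raised mark, towards the lock; positive = counter-clockwise from above. Stops at -0.6 and 1.75; starts between 0.5 and 1.35. Light friction (0.06 N m), stays where left. The lock's fork passes over the nose only within about 0.15 rad of the mark.
- knob_grip (a point): On the knob's axis, 69 mm above the bench, a good grip height; turns with the knob. Black bar 10 mm wide (this x), 46 to 78 mm above the bench, along this y from -20 to +26 mm (+y end = nose with pointer line), on a 44 mm disc. It stands on the aluminium regulator block, 64 x 160 x 40 mm tall; at knob 0, +y points along the block to the lock.
- lock (a joint): Travel of the steel forked lock along the regulator block towards the knob, m: 0 = drawn back (start), 0.040 = fully home, the two prongs straddling the knob's nose. Friction 1.5 N, stays where it is left.
- lock_tab (a point): In the upright tab of the lock, 80 mm above the bench. Tab 12 mm wide (this x), 18 mm long (y), its top 12 mm above this point; the flat slide (52 x 40 mm) below it has its top 23 mm below this point. The lock closes along this -y; this point is 100 mm from the knob's axis when drawn back, 60 mm when home.
- collar_mid (a point): On the axis of the loose knurled steel collar (54 mm diameter, 40 mm tall, closed top, about 0.18 kg), 10 mm below its top: a good grip height; z up. It already stands on the filter head's spigot, carried by a spring ring, this point 74 mm above the bench. Bore play on the spigot 1.7 mm all round. Its yaw does not tell where the pin is.
- collar_foot (a point): Centre of the collar's lower edge, 30 mm below collar_mid. Out of sight above it are four equal keyways 90 degrees apart; where they lie to the hidden pin differs each time (at the start the nearest is 0.35 rad or more off): find it by feel. A keyway passes the pin within about 0.1 rad either side of true. Turning either way works.
- spigot_top (a point): Top centre of the fixed spigot inside the collar, 59 mm above the bench. collar_mid is 15 mm above it at the start, 12 mm when pressed onto the pin (about 3 N of spring), 2 mm when fully home on a hard stop (about 6 N). Let go, the collar rises again. The head is an 84 mm square block 22 mm tall with a round rim (68 mm, top 32 mm above the bench).
- wrench: Bystander: steel wrench 160 mm long lying on the bench.
- screwdriver: Bystander: screwdriver 170 mm long lying on the bench.
- oil_bottle: Bystander: plastic bottle 64 mm diameter, 170 mm tall.
- grease_can: Bystander: can 90 mm diameter, 110 mm tall.
- measuring_cup: Bystander: white cup 84 mm diameter, 110 mm tall.
- spare_ring: Bystander: plain steel ring 48 mm diameter, 12 mm tall, lying flat.
- funnel: Bystander: funnel standing mouth down, 110 mm diameter, 125 mm tall.

How it is judged:
By the outcome, as a careful person would: the job done as asked, in the order asked, and still so for the second after the job is handed in, while the arm keeps its last pose, push and grip.
It also fails if it takes over 61 s, if anything falls off the work surface, if the arm or the gripper's body presses on something with over 40 N, if the wrist force passes 120 N, or if a joint passes its speed limit or range.

## Working session

There is one attempt and no reset: what is moved stays moved. The work goes in short steps, Python scripts to look and compute and a shell command to move; the robot and the scene stay as the last step left them, time stands still between calls to the robot, and variables do not carry over. Pictures are saved under pics/ and viewed, and the job is handed in when it is done.

```bash
ls; mkdir -p pics; python3 - <<'E'
from cell import arm
import cv2,numpy as np
for n in ("scene","top"):
    im,d=arm.get_image(n); cv2.imwrite(f"pics/{n}0.png",im[:,:,::-1]); np.savez(f"/tmp/{n}0.npz",im=im,d=d); print(arm.camera_params(n))
print(arm.camera_params("wrist")); print(arm.observe(), arm.hold_point_z)
E
```

```text
pics
{'fovy': 53.93329096651179, 'cx': 279.3326502865829, 'cy': 210.5739674804061, 'rvec': array([ 0.77784277,  2.74430443, -0.84474052]), 'tvec': array([ 0.53943349, -0.17467789,  1.35935646])}
{'fovy': 54.151661970790045, 'cx': 275.17885679954054, 'cy': 209.8047155439266, 'rvec': array([ 2.2106888 , -1.99374529,  0.2124586 ]), 'tvec': array([-0.09958977,  0.60335661,  1.18727941])}
{'fovy': 59.38597765673149, 'cx': 279.7886597927504, 'cy': 208.9352018579832, 'mount': array([[-1.40656010e-03, -9.53579536e-01, -3.01137993e-01,
         8.16188516e-02],
       [ 9.99998949e-01, -1.44743118e-03, -8.73946913e-05,
         1.25005408e-03],
       [-3.52538732e-04, -3.01137799e-01,  9.53580569e-01,
        -1.58733005e-01],
       [ 0.00000000e+00,  0.00000000e+00,  0.00000000e+00,
         1.00000000e+00]])}
{'clock': 0.1, 'joints': array([ 1.23243951,  0.43515573,  0.02498221,  1.57396248, -0.01161633,
        1.13398071, -0.0750941 ]), 'dq': array([-0.00093519, -0.00194062, -0.00124734, -0.00306868, -0.00055571,
        0.00033677,  0.00062636]), 'joint_efforts': array([ 3.34514574e-03, -6.69116735e+01,  9.87960510e-01, -3.15142536e+01,
       -6.05047890e-02,  3.72662453e-02,  7.48748766e-05]), 'position': array([ 0.14583776, -0.60730529,  0.22603891]), 'ee_rot': array([-3.11848126e+00, -3.69190784e-01,  4.27510442e-04]), 'force': array([-0.80812449,  1.07099018,  0.31469563]), 'ft_torque': array([ 0.00863527, -0.00806351, -0.0382233 ]), 'width': 1.0035817631582913} 0.0188
```

View pics/scene0.png

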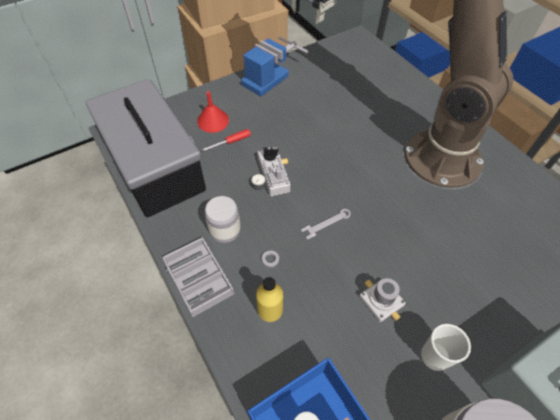

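View pics/top0.png

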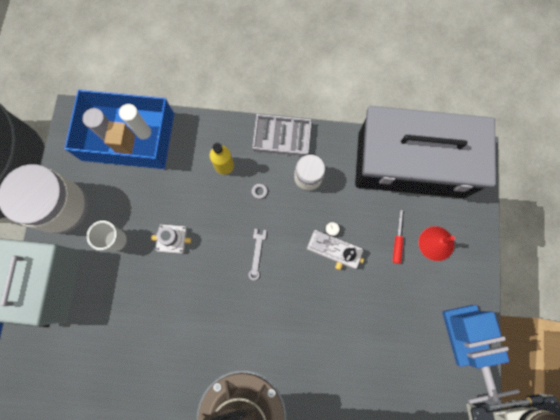

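```bash
cat > h.py <<'E'
import numpy as np,cv2
from scipy.spatial.transform import Rotation as R
from cell import arm
def cam(n,st=None):
    p=arm.camera_params(n); f=210/np.tan(np.radians(p['fovy']/2))
    if n=='wrist':
        st=st or arm.observe(); T=np.eye(4);T[:3,:3]=R.from_rotvec(st['ee_rot']).as_matrix();T[:3,3]=st['position']
        M=T@p['mount']
    else:
        M=np.eye(4);r=R.from_rotvec(p['rvec']).as_matrix();M[:3,:3]=r.T;M[:3,3]=-r.T@p['tvec']
    return f,p['cx'],p['cy'],M
def cloud(n,d,st=None):
    f,cx,cy,M=cam(n,st); v,u=np.mgrid[0:420,0:560]
    P=np.stack([(u-cx)/f*d,(v-cy)/f*d,d],-1)
    W=P@M[:3,:3].T+M[:3,3]; W[d<=0]=np.nan
    return W
def onplane(n,u,v,z,st=None):
    f,cx,cy,M=cam(n,st); r=M[:3,:3]@np.array([(u-cx)/f,(v-cy)/f,1]); o=M[:3,3]
    return o+r*(z-o[2])/r[2]
E
python3 - <<'E'
from h import *
z=np.load('/tmp/top0.npz');W=cloud('top',z['d']);im=z['im']
for (u,v) in [(335,248),(350,254),(320,238),(169,238),(333,229),(258,190),(256,250),(310,170),(222,160),(102,236),(400,240),(437,243)]:print(u,v,W[v,u])
def crop(a,b,c,d,n):
    cv2.imwrite(n,cv2.resize(im[b:d,a:c,::-1],None,fx=8,fy=8,interpolation=cv2.INTER_CUBIC))
crop(300,215,375,280,'pics/reg0.png');crop(140,210,200,265,'pics/fil0.png')
for l in ['knob','lock','collar_mid','lock_tab']:
    for r in arm.masks_of('top',l)[:2]:
        m=r['pixels'];print(l,r['conf'],r['rect'],np.nanmedian(W[m],0))
E
```

```text
335 248 [ 0.51612842 -0.23007167  0.0388475 ]
350 254 [ 0.49783321 -0.27019475  0.07724982]
320 238 [ 0.53379355 -0.17706413  0.0921785 ]
169 238 [0.48905292 0.26551106 0.08488518]
333 229 [ 0.57505509 -0.22040744  0.03317392]
258 190 [0.68229339 0.02617589 0.00542309]
256 250 [ 0.48973531  0.01117227 -0.00191524]
310 170 [ 0.73325331 -0.1292541   0.10809099]
222 160 [0.7349863  0.13620411 0.1151598 ]
102 236 [0.47988844 0.48551132 0.03418566]
400 240 [ 0.56432219 -0.43169926  0.02003962]
437 243 [ 0.56001833 -0.53138072  0.05915876]
knob 0.71 [351.9, 253.4, 13.0, 14.4] [ 0.50256064 -0.2713063   0.04779518]
knob 0.19 [258.6, 252.4, 15.7, 47.6] [0.49487595 0.00628371 0.006414  ]
lock 0.57 [323.8, 238.9, 27.1, 17.2] [ 0.52854712 -0.18274394  0.05732421]
collar_mid 0.82 [165.6, 234.9, 24.1, 14.1] [0.49500884 0.27162593 0.08385174]
lock_tab 0.51 [325.1, 242.8, 20.6, 17.7] [ 0.52834027 -0.18274394  0.05697542]
```

View pics/reg0.png

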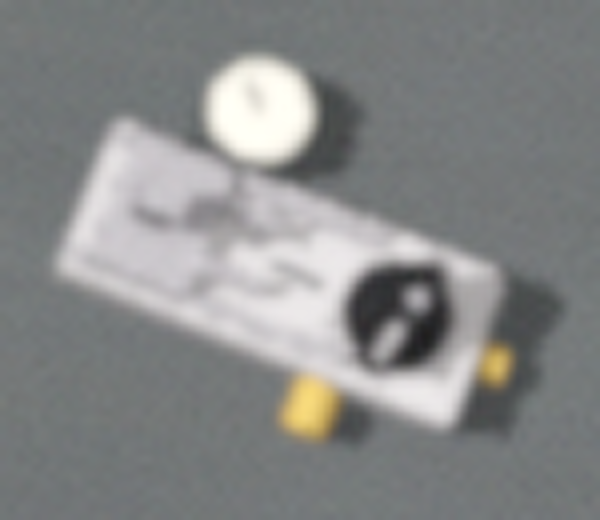

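View pics/fil0.png

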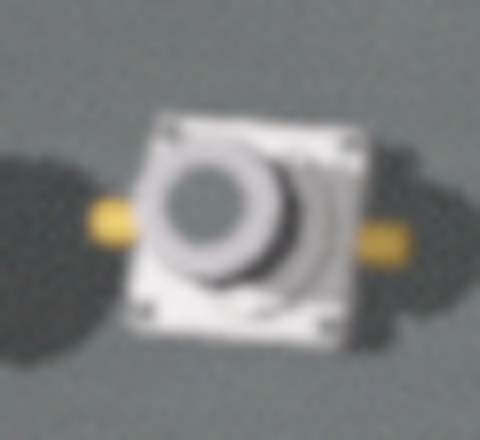

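```bash
python3 -m pendant '[[[0.05,-0.032,0],[0,0,0],0.09],[[0.05,-0.032,0],[0,0,0],0.09],[[0.05,-0.032,0],[0,0,0],0.09],[[0.05,-0.032,0],[0,0,0],0.09],[[0.05,-0.032,0],[0,0,0],0.09],[[0.05,-0.032,0],[0,0,0],0.09],[[0.05,-0.032,0],[0,0,0],0.09],[[0.05,-0.032,0],[0,0,0],0.09],[[0.05,-0.032,-0.02],[0,0,0],0.09],[[0,0,0],[0,0,-10],0.09]]'
python3 -m pendant '[[[0,0,0],[0,0,-10],0.09],[[0,0,0],[0,0,-10],0.09],[[0,0,0],[0,0,-10],0.09],[[0,0,0],[0,0,-10],0.09],[[0,0,0],[0,0,-10],0.09],[[0,0,0],[0,0,0],0.09],[[0,0,0],[0,0,0],0.09]]'
python3 - <<'E'
from h import *
st=arm.observe(); im,d=arm.get_image('wrist'); np.savez('/tmp/w1.npz',im=im,d=d,**{k:st[k] for k in('position','ee_rot')})
cv2.imwrite('pics/w1.png',im[:,:,::-1]); print(st['position'],R.from_rotvec(st['ee_rot']).as_matrix(),st['joints'])
E
```

```text
clock: 1.55
position: [0.5205, -0.217, 0.2481]
ee_rot: [-3.072, -0.656, -0.007]
force: [-0.3, -0.6, -0.1]
width: 0.98
clock: 2.42
position: [0.5161, -0.2228, 0.2467]
ee_rot: [2.521, 1.875, -0.0]
force: [-0.5, 0.6, 0.1]
width: 0.98
[ 0.51614139 -0.22277572  0.24666071] [[ 2.87798250e-01  9.57691060e-01 -3.07897578e-05]
 [ 9.57691060e-01 -2.87798251e-01 -2.81355797e-05]
 [-3.58064316e-05 -2.13897052e-05 -9.99999999e-01]] [ 0.60316612  0.34954679 -0.38923446  1.67546269  0.14324521  1.14477011
 -0.11611845]
```

View pics/w1.png

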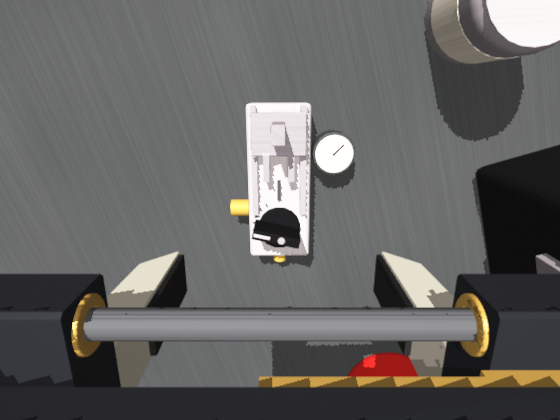

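```bash
python3 - <<'E'
from h import *
z=np.load('/tmp/w1.npz');st={k:z[k] for k in('position','ee_rot')};W=cloud('wrist',z['d'],st);im=z['im']
cv2.imwrite('pics/w1z.png',cv2.resize(im[95:270,220:360,::-1],None,fx=3.4,fy=3.4,interpolation=cv2.INTER_CUBIC))
c=np.array([.50,-.27])
m=(np.linalg.norm(W[...,:2]-c,axis=-1)<.06)&(W[...,2]>.073)&(W[...,2]<.085)
p=W[m][:,:2].astype(np.float32);print('bar',m.sum(),cv2.minAreaRect(p),cv2.boxPoints(cv2.minAreaRect(p)))
m=(np.linalg.norm(W[...,:2]-[.53,-.18],axis=-1)<.06)&(W[...,2]>.086)&(W[...,2]<.1)
p=W[m][:,:2].astype(np.float32);print('tab',m.sum(),cv2.minAreaRect(p),np.median(W[m][:,2]))
m=(np.linalg.norm(W[...,:2]-[.516,-.223],axis=-1)<.12)&(W[...,2]>.034)&(W[...,2]<.1)
n,l=cv2.connectedComponents(m.astype(np.uint8));k=l[170,280]if l[170,280] else 1
p=W[(l==k)&(W[...,2]<.062)][:,:2].astype(np.float32);print('block',len(p),cv2.minAreaRect(p))
for q in [(240,150),(300,243),(278,132),(262,236)]:print(q,W[q[1],q[0]])
E
```

```text
bar 547 ((0.49740469455718994, -0.27154988050460815), (0.010592191480100155, 0.045950502157211304), 60.348934173583984) [[ 0.47481787 -0.2647862 ]
 [ 0.5147514  -0.2875187 ]
 [ 0.5199915  -0.27831355]
 [ 0.480058   -0.25558105]]
tab 306 ((0.528185248374939, -0.1773063838481903), (0.017580002546310425, 0.010986462235450745), 73.36384582519531) 0.09269898677997557
block 8407 ((0.5127391219139099, -0.22946275770664215), (0.15862862765789032, 0.06410380452871323), 73.53199005126953)
(240, 150) [ 0.48056219 -0.1905133   0.00077117]
(300, 243) [ 0.51619786 -0.29796215  0.04263487]
(278, 132) [ 0.52927794 -0.17529503  0.09306806]
(262, 236) [ 0.48606993 -0.26507173  0.07978729]
```

View pics/w1z.png

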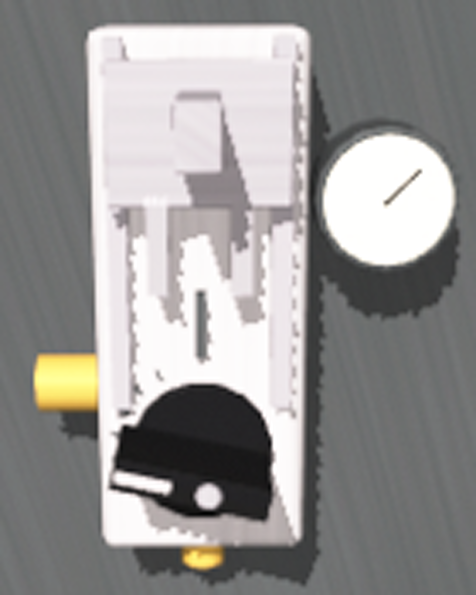

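```bash
python3 -m pendant '[[[0,0,0],[0,0,-10],0.045],[[0,0,0],[0,0,-10],0.045],[[0,0,0],[0,0,-10],0.045],[[0,0,0],[0,0,-10],0.045],[[0,0,0],[0,0,-10],0.045],[[0,0,0],[0,0,-10],0.045],[[0,0,0],[0,0,-10],0.045],[[0,0,0],[0,0,-7],0.045],[[-0.011,-0.052,0.04],[0,0,0],0.045],[[0,0,0.05],[0,0,0],0.045]]'
python3 -m pendant '[[[0,0,0],[0,0,0],0.045],[[0,0,0],[0,0,0],0.045]]'
python3 - <<'E'
from h import *
st=arm.observe(); im,d=arm.get_image('wrist'); np.savez('/tmp/w2.npz',im=im,d=d,**{k:st[k] for k in('position','ee_rot')})
cv2.imwrite('pics/w2.png',im[:,:,::-1]); M=R.from_rotvec(st['ee_rot']).as_matrix();print(st['position'],M[:,0],st['joints'])
W=cloud('wrist',d,st);c=np.array([.50,-.27])
m=(np.linalg.norm(W[...,:2]-c,axis=-1)<.035)&(W[...,2]>.073)&(W[...,2]<.085)
p=W[m][:,:2].astype(np.float32);r=cv2.minAreaRect(p);print('bar',m.sum(),r,cv2.boxPoints(r))
dl=np.array([.5,-.273])-st['position'][:2];print('to axis in tool',M[:2,:2].T@dl)
E
```

```text
clock: 3.72
position: [0.5003, -0.2753, 0.1587]
ee_rot: [0.812, 3.033, -0.005]
force: [-0.3, -0.2, -0.7]
width: 0.493
clock: 3.98
position: [0.5024, -0.2696, 0.1608]
ee_rot: [0.799, 3.037, 0.0]
force: [-0.2, -0.1, 0.5]
width: 0.492
[ 0.50239926 -0.26958799  0.16078626] [-0.87064897  0.49190242 -0.00154551] [ 0.84500779  0.48837223 -0.62646834  1.75432129  0.33163213  1.00475823
  1.15070526]
bar 940 ((0.4968656301498413, -0.2723654806613922), (0.009652899578213692, 0.04567471146583557), 60.5026969909668) [[ 0.47461203 -0.2653216 ]
 [ 0.5143663  -0.28781104]
 [ 0.51911926 -0.27940935]
 [ 0.47936493 -0.25691992]]
to axis in tool [ 0.00041054 -0.00415087]
```

View pics/w2.png

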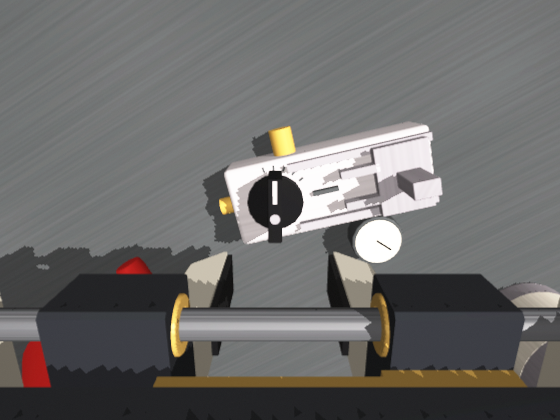

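```bash
python3 -m pendant '[[[0,-0.0045,0.05],[0,0,0],0.045],[[0,0,0.04],[0,0,0],0.045],[[0,0,0.018],[0,0,0],0.045],[[0,0,0],[0,0,0],0.045],[[0,0,0],[0,0,0],0.0],[[0,0,0],[0,0,0],0],[[0,0,0],[0,0,0],0],[[0,0,0],[0,0,0],0]]' 15
python3 - <<'E'
from h import *
st=arm.observe();M=R.from_rotvec(st['ee_rot']).as_matrix();print(st['position'],M[:,0],st['force'],st['ft_torque'],st['width'])
E
```

```text
clock: 5.03
position: [0.5003, -0.2726, 0.0517]
ee_rot: [0.798, 3.037, 0.004]
force: [4.9, 9.3, -0.2]
width: 0.109
[ 0.50026591 -0.27257896  0.05170144] [-0.87080599  0.49162513 -0.00128466] [ 4.87550304  9.27788656 -0.17242673] [ 1.37109707 -0.8823777   0.00258702] 0.10894043379894487
```

```bash
python3 -m pendant '[[[0,0.001,0],[0,0,10],0],[[0,0,0],[0,0,10],0],[[0,0,0],[0,0,10],0],[[0,0,0],[0,0,10],0],[[0,0,0],[0,0,10],0],[[0,0,0],[0,0,10],0],[[0,0,0],[0,0,10],0],[[0,0,0],[0,0,7],0],[[0,0,0],[0,0,0],0],[[0,0,0],[0,0,0],0]]' 15
python3 - <<'E'
from h import *
st=arm.observe();M=R.from_rotvec(st['ee_rot']).as_matrix();print(st['position'],M[:,0],np.degrees(np.arctan2(M[1,0],M[0,0])),M[:2,:2].T@st['force'][:2],st['ft_torque'],st['width'])
E
```

```text
clock: 6.28
position: [0.5003, -0.2726, 0.0517]
ee_rot: [2.513, 1.885, 0.002]
force: [1.2, 4.3, 5.7]
width: 0.109
[ 0.50027886 -0.27258268  0.05166099] [2.79971645e-01 9.60008000e-01 7.19782691e-04] 73.74148329327453 [ 4.46379721 -0.03707099] [ 0.8461517  -0.21881589 -0.05996459] 0.10906556215396672
```

```bash
python3 -m pendant '[[[0,0,0],[0,0,0],0.045],[[0,0,0],[0,0,0],0.045],[[0,0,0],[0,0,0],0.045],[[0,0,-0.05],[0,0,0],0.045],[[0,0,-0.05],[0,0,0],0.045],[[0.02,0,-0.01],[0,0,0],0.045],[[0,0,0],[0,0,0],0.045],[[0,0,0],[0,0,0],0.045]]'
python3 - <<'E'
from h import *
st=arm.observe(); im,d=arm.get_image('wrist'); np.savez('/tmp/w3.npz',im=im,d=d,**{k:st[k] for k in('position','ee_rot')})
cv2.imwrite('pics/w3.png',im[:,:,::-1]); M=R.from_rotvec(st['ee_rot']).as_matrix();print(st['position'],M[:,0])
W=cloud('wrist',d,st);c=np.array([.50,-.27])
m=(np.linalg.norm(W[...,:2]-c,axis=-1)<.035)&(W[...,2]>.073)&(W[...,2]<.085)
p=W[m][:,:2].astype(np.float32);r=cv2.minAreaRect(p);print('bar',m.sum(),r)
m=(np.linalg.norm(W[...,:2]-[.53,-.18],axis=-1)<.035)&(W[...,2]>.086)&(W[...,2]<.1)
p=W[m][:,:2].astype(np.float32);r=cv2.minAreaRect(p);print('tab',m.sum(),r)
print('to tab in tool',M[:2,:2].T@(np.array(r[0])-st['position'][:2]))
E
```

```text
clock: 7.28
position: [0.504, -0.2541, 0.1596]
ee_rot: [-2.515, -1.879, 0.003]
force: [-0.2, -0.9, -1.0]
width: 0.487
[ 0.50404035 -0.25406551  0.15957382] [ 2.83352627e-01  9.59015773e-01 -1.87232577e-04]
bar 915 ((0.5010512471199036, -0.27026399970054626), (0.04650724679231644, 0.009905314072966576), 73.29193878173828)
tab 666 ((0.5284691452980042, -0.17733892798423767), (0.017383141443133354, 0.011930401436984539), 73.35966491699219)
to tab in tool [0.08050396 0.00168688]
```

View pics/w3.png

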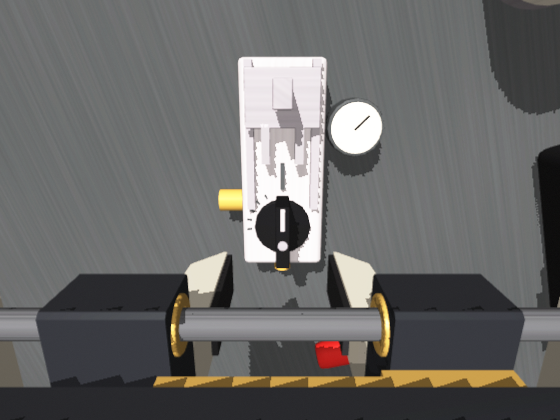

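```bash
python3 -m pendant '[[[0.05,0,0],[0,0,0],0.045],[[0.0305,0.001,0],[0,0,0],0.045],[[0,0,0.05],[0,0,0],0.045],[[0,0,0.045],[0,0,0],0.045],[[0,0,0],[0,0,0],0.045],[[0,0,0],[0,0,0],0],[[0,0,0],[0,0,0],0],[[0,0,0],[0,0,0],0],[[0,0,0],[0,0,0],0]]' 25
python3 - <<'E'
from h import *
st=arm.observe();M=R.from_rotvec(st['ee_rot']).as_matrix();print(st['position'],M[:2,:2].T@st['force'][:2],st['force'][2],st['width'])
E
```

```text
clock: 8.45
position: [0.5283, -0.1772, 0.0669]
ee_rot: [-2.517, -1.88, 0.001]
force: [-2.4, -0.1, 6.5]
width: 0.129
[ 0.52831492 -0.17720162  0.06694526] [-0.79165352 -2.30218791] 6.533077737139721 0.1290455374700203
```

```bash
python3 -m pendant '[[[-0.01,0,0],[0,0,0],0],[[-0.01,0,0],[0,0,0],0],[[-0.01,0,0],[0,0,0],0],[[-0.007,0,0],[0,0,0],0],[[-0.003,0,0],[0,0,0],0],[[-0.001,0,0],[0,0,0],0],[[-0.001,0,0],[0,0,0],0],[[0,0,0],[0,0,0],0]]' 25
python3 - <<'E'
from h import *
st=arm.observe();M=R.from_rotvec(st['ee_rot']).as_matrix();print(st['position'],M[:2,:2].T@st['force'][:2],st['force'][2],st['width'])
E
```

```text
clock: 9.45
position: [0.517, -0.2157, 0.0669]
ee_rot: [-2.515, -1.881, -0.002]
force: [-3.2, 6.2, 8.0]
width: 0.13
[ 0.51704225 -0.21568602  0.06692683] [ 5.03212127 -4.76831266] 7.957196367424064 0.1298737606726776
```

```bash
python3 -m pendant '[[[-0.002,0,0],[0,0,0],0],[[-0.001,0,0],[0,0,0],0],[[0,0,0],[0,0,0],0],[[0,0,0],[0,0,0],0]]' 25
python3 - <<'E'
from h import *
st=arm.observe();M=R.from_rotvec(st['ee_rot']).as_matrix();print(st['position'],M[:2,:2].T@st['force'][:2],st['force'][2],st['width'])
E
```

```text
clock: 9.95
position: [0.517, -0.2159, 0.0669]
ee_rot: [-2.511, -1.883, -0.005]
force: [-1.4, 13.9, 8.9]
width: 0.132
[ 0.51698074 -0.21589859  0.06693458] [12.99555517 -5.24319222] 8.890328568875109 0.131980478777584
```

```bash
python3 -m pendant '[[[0,0,0],[0,0,0],0.05],[[0,0,0],[0,0,0],0.05],[[0,0,0],[0,0,0],0.05],[[0,0,-0.05],[0,0,0],0.05],[[-0.02,0,-0.05],[0,0,0],0.05],[[-0.02,0,-0.02],[0,0,0],0.09],[[0,0,0],[0,0,0],0.09],[[0,0,0],[0,0,0],0.09]]'
python3 - <<'E'
from h import *
st=arm.observe(); im,d=arm.get_image('wrist'); np.savez('/tmp/w4.npz',im=im,d=d,**{k:st[k] for k in('position','ee_rot')})
cv2.imwrite('pics/w4.png',im[50:300,150:400,::-1].repeat(2,0).repeat(2,1)); M=R.from_rotvec(st['ee_rot']).as_matrix();print(st['position'],M[:,0],st['joints'])
W=cloud('wrist',d,st);c=np.array([.50,-.27])
m=(np.linalg.norm(W[...,:2]-c,axis=-1)<.035)&(W[...,2]>.073)&(W[...,2]<.085)
p=W[m][:,:2].astype(np.float32);r=cv2.minAreaRect(p);print('bar',m.sum(),r)
m=(np.linalg.norm(W[...,:2]-[.517,-.216],axis=-1)<.035)&(W[...,2]>.086)&(W[...,2]<.1)
p=W[m][:,:2].astype(np.float32);r=cv2.minAreaRect(p);print('tab',m.sum(),r)
im,d=arm.get_image('top');np.savez('/tmp/t4.npz',im=im,d=d);W=cloud('top',d)
m=(np.linalg.norm(W[...,:2]-[.49,.267],axis=-1)<.05)&(W[...,2]>.075)
p=W[m][:,:2].astype(np.float32);print('collar',m.sum(),cv2.minEnclosingCircle(p),np.median(W[m],0))
E
```

```text
clock: 10.95
position: [0.5044, -0.258, 0.1851]
ee_rot: [-2.516, -1.879, 0.001]
force: [0.8, 0.8, -1.2]
width: 0.82
[ 0.50437065 -0.25801252  0.18511516] [2.83820091e-01 9.58877413e-01 5.12383328e-04] [ 0.56272805  0.396159   -0.24902303  1.75473418  0.11229309  1.00596139
 -0.01590435]
bar 749 ((0.501124382019043, -0.27029865980148315), (0.0459839291870594, 0.009388994425535202), 73.45025634765625)
tab 481 ((0.5171051025390625, -0.21549879014492035), (0.01748610846698284, 0.01174208801239729), 73.2820053100586)
collar 272 ((0.49789202213287354, 0.2772009074687958), 0.027822567149996758) [0.49627357 0.27601681 0.08380741]
```

View pics/w4.png

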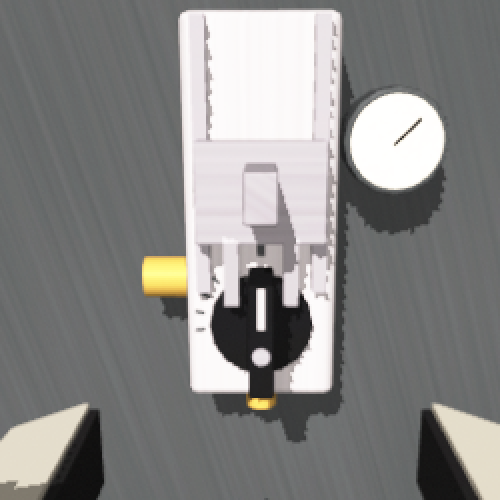

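```bash
python3 -m pendant '[[[0.051,-0.016,-0.02],[0,0,0],0.085],[[0.051,-0.016,0],[0,0,0],0.085],[[0.051,-0.016,0],[0,0,0],0.085],[[0.051,-0.016,0],[0,0,0],0.085],[[0.051,-0.016,0],[0,0,0],0.085],[[0.051,-0.016,0],[0,0,0],0.085],[[0.051,-0.016,0],[0,0,0],0.085],[[0.051,-0.016,0],[0,0,0],0.085],[[0.051,-0.016,0],[0,0,0],0.085],[[0.04,-0.016,0],[0,0,0],0.085]]'
python3 -m pendant '[[[0,0,0],[0,0,0],0.085],[[0,0,0],[0,0,0],0.085]]'
python3 - <<'E'
from h import *
st=arm.observe(); im,d=arm.get_image('wrist'); np.savez('/tmp/w5.npz',im=im,d=d,**{k:st[k] for k in('position','ee_rot')})
cv2.imwrite('pics/w5.png',im[:,:,::-1]); M=R.from_rotvec(st['ee_rot']).as_matrix();print(st['position'],M[:,0],st['joints'])
W=cloud('wrist',d,st)
m=(np.linalg.norm(W[...,:2]-[.497,.276],axis=-1)<.05)&(W[...,2]>.079)&(W[...,2]<.09)
p=W[m][:,:2].astype(np.float32);c,r=cv2.minEnclosingCircle(p);print('collar',m.sum(),c,r,cv2.minAreaRect(p),np.median(W[m],0))
print('to collar in tool',M[:2,:2].T@(np.array(c)-st['position'][:2]))
E
```

```text
clock: 12.3
position: [0.4918, 0.268, 0.205]
ee_rot: [-2.514, -1.882, 0.002]
force: [-0.2, 0.3, -0.5]
width: 0.929
clock: 12.55
position: [0.4925, 0.2648, 0.2051]
ee_rot: [2.516, 1.881, -0.003]
force: [-0.3, -1.6, 1.1]
width: 0.93
[0.49248275 0.26480251 0.20513746] [ 0.28304323  0.95910585 -0.00158168] [-0.25686286  0.39087216 -0.4485104   1.73462362  0.19048821  1.06114643
 -1.05656782]
collar 3634 (0.493970662355423, 0.2785017788410187) 0.02751906029880047 ((0.4940263032913208, 0.27867189049720764), (0.05348678305745125, 0.05336117371916771), 32.90633010864258) [0.49439182 0.27994959 0.08502067]
to collar in tool [ 0.01356019 -0.00245044]
```

View pics/w5.png

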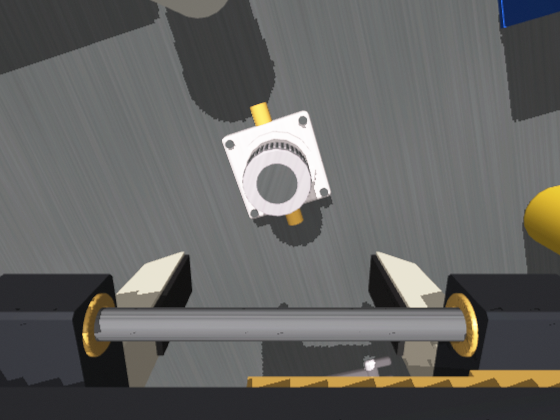

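```bash
python3 -m pendant '[[[0.0136,-0.0025,0.05],[0,0,0],0.085],[[0,0,0.05],[0,0,0],0.085],[[0,0,0.04],[0,0,0],0.085],[[0,0,0.01],[0,0,0],0.085],[[0,0,0],[0,0,0],0.085],[[0,0,0],[0,0,0],0.04],[[0,0,0],[0,0,0],0.04],[[0,0,0],[0,0,0],0.04],[[0,0,0],[0,0,0],0.04]]' 25
python3 - <<'E'
from h import *
st=arm.observe();M=R.from_rotvec(st['ee_rot']).as_matrix();print(st['position'],M[:2,:2].T@st['force'][:2],st['force'],st['ft_torque'],st['width']*.0918,st['joints'])
E
```

```text
clock: 13.72
position: [0.4947, 0.279, 0.0565]
ee_rot: [2.517, 1.88, 0.001]
force: [-0.4, -0.5, 1.5]
width: 0.585
[0.49467468 0.27902125 0.05653585] [-0.60812295 -0.28902515] [-0.44976317 -0.50106119  1.46830741] [0.01407231 0.01122295 0.00813919] 0.05371137952096789 [-0.32836288  0.57406027 -0.39276544  1.86656449  0.30680562  0.75963963
 -1.17663224]
```

```bash
python3 -m pendant '[[[0,0,0.003],[0,0,0],0.04],[[0,0,0.002],[0,0,0],0.04],[[0,0,0],[0,0,0],0.04],[[0,0,0],[0,0,0],0.04]]' 30
python3 - <<'E'
from h import *
st=arm.observe();M=R.from_rotvec(st['ee_rot']).as_matrix();print(st['position'],M[:2,:2].T@st['force'][:2],st['force'],st['ft_torque'],st['width']*.0918)
E
```

```text
clock: 14.22
position: [0.4949, 0.2791, 0.0529]
ee_rot: [2.516, 1.879, 0.002]
force: [-5.6, -4.2, 24.7]
width: 0.586
[0.49486412 0.27906326 0.05287755] [-5.63229771 -4.14087193] [-5.5698067  -4.22456195 24.70135243] [-0.95357117  1.36010095  0.04825161] 0.05380444063647904
```

```bash
cat > s.py <<'E'
from h import *
st=arm.observe();M=R.from_rotvec(st['ee_rot']).as_matrix()
print('yaw %.1f'%np.degrees(np.arctan2(M[1,0],M[0,0])),st['position'].round(4),'Ftool',(M[:2,:2].T@st['force'][:2]).round(1),'Fz %.1f'%st['force'][2],'Tz %.2f'%st['ft_torque'][2],'q7 %.2f'%st['joints'][6],'t %.2f'%st['clock'])
E
python3 -m pendant '[[[0,0,-0.001],[0,0,-3],0.04],[[0,0,0],[0,0,-3],0.04],[[0,0,0],[0,0,-3],0.04],[[0,0,0],[0,0,0],0.04]]' 30 >/dev/null; python3 s.py
python3 -m pendant '[[[0,0,0],[0,0,-3],0.04],[[0,0,0],[0,0,-3],0.04],[[0,0,0],[0,0,-3],0.04],[[0,0,0],[0,0,0],0.04]]' 30 >/dev/null; python3 s.py
```

```text
yaw 82.6 [0.4957 0.2801 0.0533] Ftool [ 0.2 -0.2] Fz 11.6 Tz -0.00 q7 -1.05 t 14.72
yaw 91.6 [0.4954 0.2805 0.0532] Ftool [ 0.7 -1.3] Fz 11.8 Tz -0.01 q7 -0.92 t 15.22
```

```bash

python3 -m pendant '[[[0,0,0],[0,0,-3],0.04],[[0,0,0],[0,0,-3],0.04],[[0,0,0],[0,0,-3],0.04],[[0,0,0],[0,0,0],0.04]]' 30 >/dev/null; python3 s.py
```

```text
yaw 100.6 [0.4954 0.2805 0.0532] Ftool [1.4 0.2] Fz 10.9 Tz -0.00 q7 -0.79 t 15.72
```

```bash

python3 -m pendant '[[[0,0,0],[0,0,-3],0.04],[[0,0,0],[0,0,-3],0.04],[[0,0,0],[0,0,-3],0.04],[[0,0,0],[0,0,0],0.04]]' 30 >/dev/null; python3 s.py
```

```text
yaw 109.6 [0.4954 0.2804 0.0532] Ftool [1.6 0.6] Fz 10.2 Tz 0.04 q7 -0.67 t 16.23
```

```bash

python3 -m pendant '[[[0,0,0],[0,0,-3],0.04],[[0,0,0],[0,0,-3],0.04],[[0,0,0],[0,0,-3],0.04],[[0,0,0],[0,0,0],0.04]]' 30 >/dev/null; python3 s.py
```

```text
yaw 118.6 [0.4956 0.2803 0.053 ] Ftool [1.1 1.2] Fz 7.5 Tz 0.03 q7 -0.54 t 16.73
```

```bash

python3 -m pendant '[[[0,0,0],[0,0,-3],0.04],[[0,0,0],[0,0,-3],0.04],[[0,0,0],[0,0,-3],0.04],[[0,0,0],[0,0,0],0.04]]' 30 >/dev/null; python3 s.py
```

```text
yaw 127.5 [0.4949 0.2793 0.0522] Ftool [-0.1  1.5] Fz 3.0 Tz 0.06 q7 -0.41 t 17.23
```

```bash

python3 -m pendant '[[[0,0,0.002],[0,0,0],0.04],[[0,0,0.001],[0,0,0],0.04],[[0,0,0],[0,0,0],0.04]]' 30 >/dev/null; python3 s.py
```

```text
yaw 127.5 [0.4949 0.2793 0.0492] Ftool [0.2 2.7] Fz 3.6 Tz 0.11 q7 -0.41 t 17.60
```

```bash

python3 -m pendant '[[[0,0,0.002],[0,0,0],0.04],[[0,0,0.002],[0,0,0],0.04],[[0,0,0.001],[0,0,0],0.04],[[0,0,0],[0,0,0],0.04]]' 30 >/dev/null; python3 s.py
python3 -m pendant '[[[0,0,0.001],[0,0,0],0.04],[[0,0,0.001],[0,0,0],0.04],[[0,0,0],[0,0,0],0.04],[[0,0,0],[0,0,0],0.04]]' 30 >/dev/null; python3 s.py
```

```text
yaw 127.5 [0.4947 0.2791 0.0441] Ftool [-0.2  4.5] Fz 4.9 Tz -0.02 q7 -0.41 t 18.10
yaw 127.5 [0.4947 0.2791 0.0435] Ftool [ 0.  -1.6] Fz 21.1 Tz -0.02 q7 -0.42 t 18.60
```

```bash
python3 - <<'E'
from h import *
for n in('top','scene'):
    im,d=arm.get_image(n);cv2.imwrite(f'pics/{n}6.png',im[:,:,::-1])
    if n=='top':
        W=cloud(n,d)
        m=(np.linalg.norm(W[...,:2]-[.517,-.2155],axis=-1)<.02)&(W[...,2]>.086);print('tab',m.sum(),np.median(W[m],0))
st=arm.observe();im,d=arm.get_image('wrist');W=cloud('wrist',d,st)
cv2.imwrite('pics/w6.png',im[:,:,::-1])
m=(np.linalg.norm(W[...,:2]-[.4947,.279],axis=-1)<.022)&(W[...,2]>.05)&(W[...,2]<.095);print('collar top z',m.sum(),np.percentile(W[m][:,2],[10,50,90]) if m.sum() else None)
E
python3 s.py
```

```text
tab 26 [ 0.51976566 -0.21616942  0.09139651]
collar top z 5087 [0.07121035 0.07213061 0.07312221]
yaw 127.5 [0.4947 0.2791 0.0435] Ftool [-0.4 -0.7] Fz 20.1 Tz 0.02 q7 -0.42 t 18.75
```

View pics/w6.png

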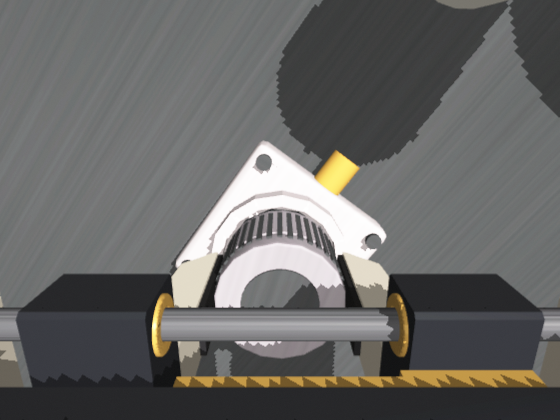

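View pics/top6.png

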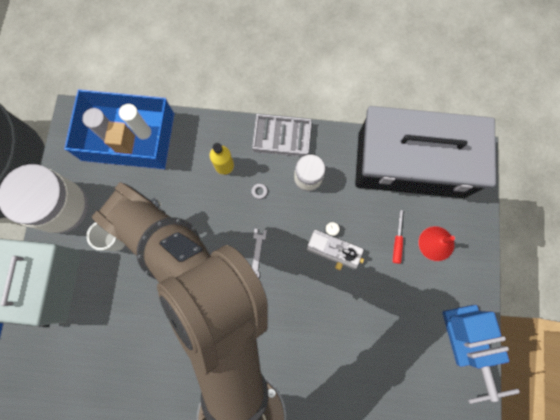

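The wrist view shows the collar gripped with its top at about z = 0.072 (0.085 before). The top view shows the lock closed by the knob at about (335,247) and the bystanders where they were.

```bash
python3 -c "
from cell import arm; print(arm.sign_off())"
```

```text
the job is handed in; nothing more can be done
None
```

The air set is locked safe and the filter collar is pushed fully home. I handed the job in at about 18.8 s with the fingers still holding the collar down.

- **Knob:** turned about 77° clockwise onto the long mark. The last picture of it showed the bar at 73.45° against the block's roughly 73.4°.
- **Lock:** slid about 40 mm until it hit its hard stop. The tab then measured 60.1 mm from the knob's axis, and the prongs were seen straddling the nose.
- **Collar:** gripped and turned under about 11 N of downward push. After about 54° of turning a keyway dropped over the pin, and I pushed the collar to the hard stop.
    - The tool came down 13.0 mm in all, as expected, and the push was about 20 N at hand-in.
    - The collar top measured about 72 mm, within the 2 mm camera error of the expected 71 mm.
- **Bystanders:** all looked unmoved in the top view, except that the arm hid part of the wrench and cup.

No check failed. The last overhead picture put the tab about 2.7 mm off the close-up reading, but it had only 26 pixels there, so I relied on the close-up.

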